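Home the reaction wheel on its index stop and set the holding brake

ROBOT

A 6-joint arm with a two-finger parallel gripper is mounted at the origin on the work surface. World frame = base frame: x ahead of the robot, y to its left, z up, the work surface at z = 0. Lengths are in mm, angles in rad, forces in N, time in s.
With the tool pointing down it reaches from about 350 to 775 mm from the base axis. Payload 7.3 kg.
Tool frame: the origin (TCP) lies midway between the tips of the shut fingers; the grasp point (between the pads) lies 19 mm behind it; x points along the fingers, z is the direction in which the jaws open and shut, and the axes are right-handed (so a half turn about x gives the same grasp; the last joint's range is limited). The gripper opens to 92 mm and grips with 3 to 60 N. Pads are 19 mm wide; open, the fingers measure 130 mm over their backs; the gripper's body (75 mm by 190 mm) begins 47 mm behind the grasp point.
Start: joints at [-1.467, 0.342, 1.524, -0, 1.275, -0.146], TCP at [129.807, -508.719, 226.741] pointing down, gripper open.
Joint ranges: [-2.53, 2.53], [-0.77, 2.02], [0.04, 2.7], [-1, 4.14], [0.28, 2.66], [-3.11, 3.11]. Speed limits (rad/s): [2.57, 2.57, 3.14, 3.14, 3.14, 3.14].

INTERFACE

Orientations are given as [roll, pitch, yaw] about the fixed x, y, z axes, in that order (R = Rz(yaw) Ry(pitch) Rx(roll)).
In Python, from plant import monitor, optics, close_job gives the robot as it stands.
- The arm moves only by the tool send_rows, never from a script. Its argument "commands" is a list that holds one entry, the list of rows, each a list of 5 numbers: the shift along the tool's x, y, z in m, then the turn about the tool's x in degrees, then the finger opening in m, from 0 to 0.0918. A call has 1 to 10 rows; each row shifts and turns the pose as measured when the row begins, along the tool's axes as they then stand; what a row does not reach is not made up. A row lasts 1/12 s, in which the tool goes at most 41.7 mm and 7.16 degrees, less where a joint would pass 70% of its speed; a pose out of reach is approached as far as the arm can. A call with a gripper value outside its range is refused whole. The fingers move at their own pace and stop on an object; the grip force is fixed at half the most. Time passes only in rows, so rows that do not move let the fingers close. It gives the time, the measured TCP pose, the force and the opening at its end, in the units of the state.
- monitor.get_obs(): the state, without advancing time (a new reading comes with each control period).
- optics.capture(name): name is "side" or "top" or "wrist"; returns a dict with "color" (420x560x3 uint8, blue, green, red), "camera_matrix" (3x3 intrinsics, pixels), "camera_from_world" (4x4, takes a point from world to camera coordinates); the wrist camera has in their place "T_tool_cam" (4x4, takes a point from camera to tool coordinates, whose origin is the TCP and whose axes are the tool frame's). Camera axes: x right, y down, z forward; pixel columns grow to the right and rows downward; lengths in mm; the calibration is good to about 2 mm. A picture is of the moment at which its call begins: read the wrist's pose just before it. There is no depth.
- close_job(): hands the job in, once; it reports no verdict.
The state is a dict: "time": time; "joint_positions": joint angles; "dq": joint speeds; "tau": joint torques, N m; "tool_pos": TCP position; "tcp_rot": TCP orientation; "contact_force": force on the tool from outside, world axes, zero at the start; "moment": the same for the moment, N m; "grip_width": finger opening in mm.
Only numpy, scipy, OpenCV 4.12 (cv2) and the standard library are available. Lean on these libraries where they do the work, as an engineer would, in place of code of your own. Each camera call takes 0.05 s, during which the arm holds its last target.

TASK

Turn the spoked reaction wheel counter-clockwise (seen from above) by pushing on a spoke or the rim until the lug on its rim comes up against the stop screw in the upright index stop, and hold it firmly home there for a moment with a push of about 12 N at the middle of a spoke, never pushing the wheel with more than 17 N. Leave the wheel resting against the screw, then press the raised half of the rocker switch fully down to set the holding brake. Leave the other things on the bench alone.

Things in the scene. Friction and masses are not known exactly. Their poses are not given: they have to be found in the camera images.
- wheel: bare aluminium reaction wheel lying level on a vertical axle: diameter 262 mm, rim 14 mm wide (inner radius 117) and 26 mm tall, four straight spokes at 90 degrees along its +x, +y, -x, -y axes, each 12 mm wide. Origin on the axle, 75 mm above the bench, z up. Spoke undersides are 11 mm and tops 27 mm above the origin, rim 6 to 32 mm. The one lug is on the rim at the end of the +x spoke
- hub (a point): top of the wheel's 60 mm wide hub, on the axle, 105 mm above the bench (a 28 mm wide cap stands 10 mm higher); axes as wheel. Bearing: steady drag of 0.2 N m (2.7 N at mid-spoke, 75 mm out), no spring; the wheel stays where it is left. Lug to stop_face is 0.6 to 1.8 rad counter-clockwise. Outside 62 mm radius it is open 40 mm or more below the spokes
- lug_face (a point): middle of the flat leading face of the lug, a steel block that sticks out 38 mm beyond the rim, 16 mm wide and 18 mm tall, 150 mm from the axle at 94 mm above the bench; the face lies in the vertical plane through the axle; axes as wheel
- stop: index stop: a rigid steel upright 20 mm x 18 mm just outside the rim, top 115 mm above the bench, on a dark arm clamped to the stand's foot, with an adjustable brass screw through it. Origin on the wheel's axle 20 mm above the bench; x points from the axle along the upright's front face. The wheel is home when the lug is on the screw's tip, before the x axes of wheel and stop come in line
- stop_face (a point): where the brass stop screw comes out of the upright's front face, 150 mm from the axle at 94 mm above the bench. The screw (10 mm thick, 12 mm round tip, head behind) stands out toward the lug, square to the face, by 4 to 44 mm; its setting differs each time, is not reported and does not move when pushed: feel for it. The lug meets its tip that far before this point (0.03 to 0.29 rad)
- panel: glossy red switch panel, a box 150 x 90 x 45 mm fixed to the bench, origin at the centre of its underside, x along its length towards the small indicator dome (52 mm from the centre, top 59 mm above the bench); the rocker's pivot runs across it along y, 25 mm to the -x side of the centre, 61 mm above the bench
- rocker (a joint): angle of the black rocker (56 mm long, 30 mm wide, a shallow V) in rad: 0 = off, the half away from the dome raised; 0.35 = on, that half pressed down level, its top then 66 mm above the bench. It stays where it is left; pressing takes about 3 to 6 N and ends on a hard stop
- rocker_press (a point): point to press on the top of the rocker's raised half, 21 mm from the pivot; about 73 mm above the bench when off and 66 mm when on
- stand: the fixed stand under the wheel: a grey round foot 240 mm in diameter and 20 mm tall with a dark column 80 mm in diameter up to the wheel; origin at the centre of its underside, on the wheel's axle
- enclosure: bystander: silver motor driver enclosure with ribs, 130 x 100 x 50 mm, origin at the centre of its underside
- toroid: bystander: black ferrite toroid, 52 mm across, 16 mm tall, origin at the centre of its underside
- stiffener: bystander: green circuit board stiffener, an angle strip 130 x 14 x 14 mm, origin under its middle
- clamp: bystander: small steel thermocouple clamp, 45 x 18 x 38 mm, origin at the centre of its underside
- screwdriver: bystander: screwdriver lying on the bench, about 200 mm long
- bearing: bystander: steel bearing ring, 42 mm across, 12 mm tall, origin at the centre of its underside
Things that resemble listed ones, but are neither listed nor needed, are in the scene too. Of the things that look like the panel, the smaller one is meant.

How it is judged (in metres and radians):
On the way, in this order (a step that is already met when the one before it is completed fails the run):
1. the lug is pressed firmly home on the stop screw, with more than 3.5 N between them (contact force between wheel and stop above 3.5 N), for 0.3 s.
2. the rocker is pressed on with the lug still resting on the screw (value of joint rocker above 0.28 rad and contact force between wheel and stop above 0.4 N), for 0.2 s.
At the end, for the whole second after the job is handed in: the lug still bears on the stop screw (more than 0.4 N, held by the bearing's drag), the wheel is still, and the rocker is on (over 0.28 of 0.35 rad) (all of step 2 and angular speed of wheel below 0.05 rad/s); the robot touches nothing.
It fails at once if the wheel is pushed with more than 17 N (contact force between any of the fingers, the arm and wheel above 17 N).
It fails at once if the lug is slammed into the stop (over 17 N) (contact force between stop and wheel above 17 N).
It fails at once if a bystander is moved by more than 15 mm (distance of any of enclosure, toroid, stiffener, clamp, screwdriver, bearing from where it was at the start of the episode above 0.015 m).
It also fails if it takes over 67 s, if anything falls off the work surface, if the arm or the gripper's body presses on something with over 40 N, if the wrist force passes 120 N, or if a joint passes its speed limit or range.

## Working session

There is one attempt and no reset: what is moved stays moved. The work goes in short steps, Python scripts to look and compute and a tool call to move; the robot and the scene stay as the last step left them, time stands still between calls to the robot, and variables do not carry over. Pictures are saved under pics/ and viewed, and the job is handed in when it is done.

Besides the shell and the picture viewer there is one more tool, called after "Request:" in YAML: its name, and indented under it one key for each argument. send_rows: Moves the arm, as the interface text tells. Its arguments: {"type":"object","properties":{"commands":{"type":"array","items":{"type":"array","items":{"type":"array","items":{"type":"number"}}}}},"required":["commands"]}

```bash
ls; mkdir -p pics
python3 - <<'E'
from plant import monitor, optics
import cv2,pickle
o=monitor.get_obs();print(o)
d={}
for n in ["side","top","wrist"]:
    c=optics.capture(n);d[n]=c;cv2.imwrite(f"pics/{n}0.png",c["color"])
    print({k:v for k,v in c.items() if k!="color"})
pickle.dump((o,d),open("c0.pkl","wb"))
E
```

```text
pics
{'time': 0.0, 'joint_positions': array([-1.46699338e+00,  3.42692864e-01,  1.52501784e+00, -1.54166789e-05,
        1.27533760e+00, -1.45990441e-01]), 'dq': array([-6.63854800e-04,  8.58442826e-06,  1.91686945e-03, -7.01484981e-04,
       -5.92905883e-04,  8.25248793e-04]), 'tau': array([ 9.57908669e-04, -4.31235945e+01, -2.44217777e+01,  7.19769322e-02,
        5.58606035e-02, -1.18721473e-04]), 'tool_pos': array([ 129.7630191 , -508.30868781,  226.06014514]), 'tcp_rot': array([3.00572933, 1.5693406 , 1.68473089]), 'contact_force': array([-0.00183625,  0.58005701, -0.97627994]), 'moment': array([-0.01576904,  0.07161006,  0.03604748]), 'grip_width': 92.0089373769504}
{'camera_matrix': array([[406.98478735,   0.        , 280.77600313],
       [  0.        , 406.98478735, 197.56314829],
       [  0.        ,   0.        ,   1.        ]]), 'camera_from_world': array([[-7.30882497e-01, -6.82385050e-01, -1.27051109e-02,
         3.77048893e+02],
       [-5.06807282e-01,  5.55106243e-01, -6.59547904e-01,
         2.97646663e+02],
       [ 4.57118316e-01, -4.75612976e-01, -7.51555149e
[... 482 characters left out ...]
       [ 5.17798184e-02,  2.17175993e-02, -9.98422354e-01,
         1.10599888e+03],
       [ 0.00000000e+00,  0.00000000e+00,  0.00000000e+00,
         1.00000000e+00]])}
{'camera_matrix': array([[361.20925461,   0.        , 279.84931329],
       [  0.        , 361.20925461, 215.08762442],
       [  0.        ,   0.        ,   1.        ]]), 'T_tool_cam': array([[-9.59082886e-04, -2.66981224e-01,  9.63701254e-01,
        -1.59483546e+02],
       [ 1.36995150e-04, -9.63701723e-01, -2.66981217e-01,
         7.17331973e+01],
       [ 9.99999531e-01, -1.24034718e-04,  9.60844962e-04,
        -1.42599927e+00],
       [ 0.00000000e+00,  0.00000000e+00,  0.00000000e+00,
         1.00000000e+00]])}
```

View pics/top0.png

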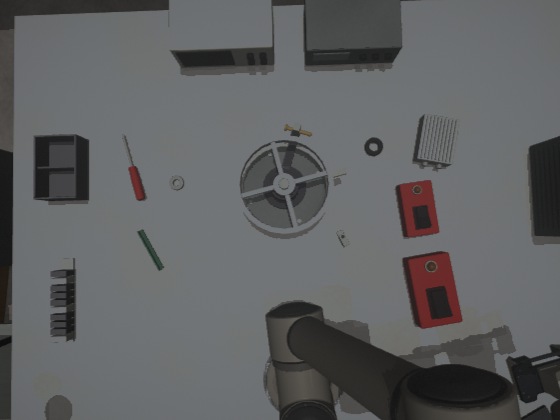

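View pics/side0.png

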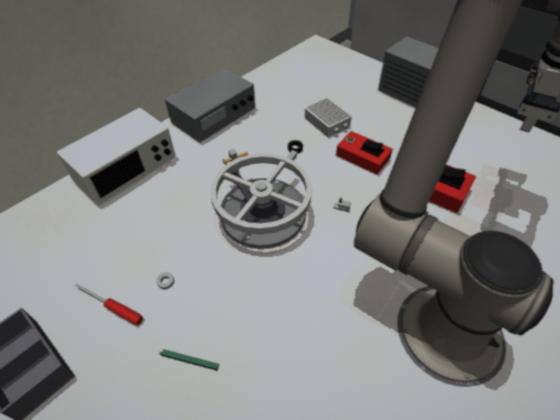

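View pics/wrist0.png

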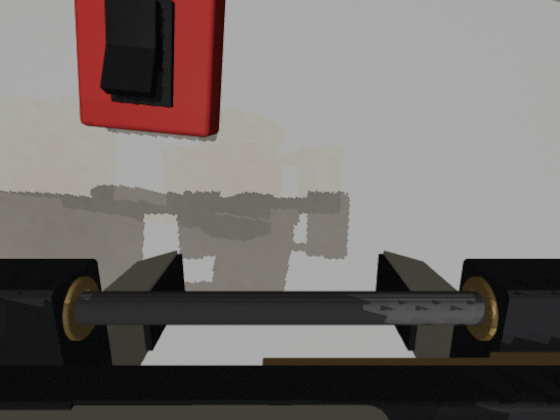

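```bash
cat > h.py <<'E'
import numpy as np,cv2
def ray(c,uv,z,tw=None):
    K=c["camera_matrix"]
    d=np.linalg.inv(K)@np.array([uv[0],uv[1],1.])
    if tw is None:
        M=np.linalg.inv(c["camera_from_world"])
    else: M=tw@c["T_tool_cam"]
    o=M[:3,3];d=M[:3,:3]@d
    return o+d*(z-o[2])/d[2]
def proj(c,p):
    q=c["camera_from_world"]@np.array([*p,1.]);q=c["camera_matrix"]@q[:3];return q[:2]/q[2]
E
python3 - <<'E'
import pickle,cv2,numpy as np
o,d=pickle.load(open("c0.pkl","rb"))
t=d["top"]["color"];f=lambda a:np.clip((a/255.)**.6*255,0,255).astype(np.uint8)
cv2.imwrite("pics/t1.png",cv2.resize(f(t[110:250,225:365]),(600,600),interpolation=cv2.INTER_CUBIC)[:600])
cv2.imwrite("pics/t2.png",cv2.resize(f(t[170:340,370:480]),(388,600),interpolation=cv2.INTER_CUBIC))
s=d["side"]["color"]
cv2.imwrite("pics/s1.png",cv2.resize(f(s[130:260,190:330]),(640,594),interpolation=cv2.INTER_CUBIC))
E
```

```text
(no output)
```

View pics/t1.png

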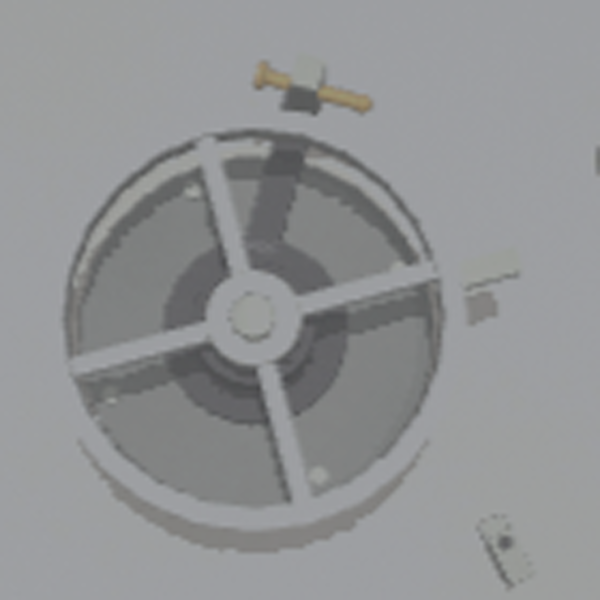

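View pics/t2.png

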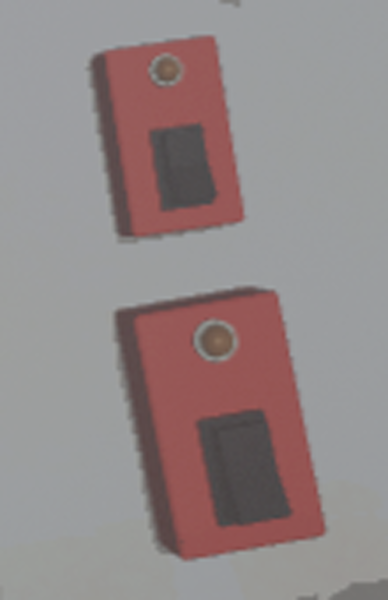

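View pics/s1.png

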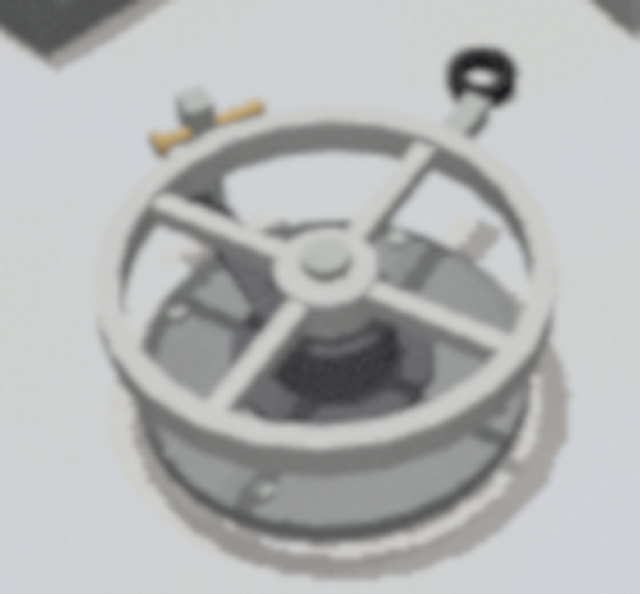

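Run:
```python
import pickle,cv2,numpy as np
from h import *
o,d=pickle.load(open("c0.pkl","rb"));T=d["top"];S=d["side"]
a=lambda x,y:((x+.5)*140/600+225-.5,(y+.5)*140/600+110-.5)
b=lambda x,y:((x+.5)/3.527+370-.5,(y+.5)/3.53+170-.5)
hub=ray(T,a(253,315),115);print("hub",hub)
sd=lambda x,y:((x+.5)*140/640+190-.5,(y+.5)*130/594+130-.5)
print("hub side",ray(S,sd(325,253),115))
for n,p,z in [("lug tip",(518,266),103),("spoke+y end",(207,145),102),("spoke-x",(72,368),102),("spoke-y",(302,497),102),("spoke+x",(437,269),102),("tip",(372,103),94),("screwhead",(262,75),94),("upr",(310,70),115),("uprF",(322,90),94)]:
    p=ray(T,a(*p),z);v=p-hub;print(n,p.round(1),"r",np.hypot(*v[:2]).round(1),"ang",np.arctan2(v[1],v[0]).round(3))
for n,p,z in [("lug end",(490,100),103),("tip",(260,107),94),("head",(158,140),94)]:
    p=ray(S,sd(*p),z);v=p-hub;print("S",n,p.round(1),"r",np.hypot(*v[:2]).round(1),"ang",np.arctan2(v[1],v[0]).round(3))
for p in [(105,53),(215,37),(243,220),(133,237)]: print("panel",ray(T,b(*p),45).round(1))
print("dome",ray(T,b(167,68),59).round(1))
for p in [(152,132),(203,124),(215,202),(163,211)]: print("rock",ray(T,b(*p),64).round(1))
# red comps
for n,c in (("T",T),("S",S)):
    im=c["color"].astype(int);m=((im[...,2]>80)&(im[...,1]<im[...,2]*.4)).astype(np.uint8)
    k,l,s,ce=cv2.connectedComponentsWithStats(m)
    for i in range(1,k):
        if s[i,4]>60: print(n,s[i],ce[i])
```

```text
hub [550.58318501  40.8297478  115.        ]
hub side [546.66572175  40.93575448 115.        ]
lug tip [ 577.7 -124.3  103. ] r 167.4 ang -1.408
spoke+y end [659.9  66.9 102. ] r 112.4 ang 0.234
spoke-x [522.2 154.7 102. ] r 117.3 ang 1.815
spoke-y [438.1  13.7 102. ] r 115.7 ang -2.905
spoke+x [577.5 -74.2 102. ] r 118.2 ang -1.341
tip [685.2 -37.6  94. ] r 155.7 ang -0.528
screwhead [705.3  31.3  94. ] r 155.0 ang -0.062
upr [701.9   1.4 115. ] r 156.4 ang -0.255
uprF [694.5  -6.3  94. ] r 151.4 ang -0.317
S lug end [ 571.  -127.5  103. ] r 169.5 ang -1.45
S tip [679.7 -33.5  94. ] r 149.0 ang -0.522
S head [704.6  29.6  94. ] r 154.4 ang -0.073
panel [ 545.  -281.9   45. ]
panel [ 555.2 -368.9   45. ]
panel [ 410.1 -384.    45. ]
panel [ 399.1 -297.6   45. ]
dome [ 530.4 -325.5   59. ]
rock [ 480.4 -310.1   64. ]
rock [ 485.5 -349.6   64. ]
rock [ 425. -356.   64.]
rock [ 419.1 -315.8   64. ]
T [ 416  260   46   68 1162] [439.16179002 297.58777969]
S [338 132  54  34 642] [363.394081   149.42523364]
S [435 173  40  29 482] [455.64522822 188.10580913]
S [105 299  36  25 373] [122.52815013 310.92493298]
```

Request:
send_rows:
  commands:
    - [[0, 0.026, -0.018, 0, 0], [0, 0.026, -0.018, 0, 0], [0, 0.026, -0.018, 0, 0], [0, 0.026, -0.018, 0, 0], [0, 0.026, -0.018, 0, 0], [0, 0.026, -0.018, 0, 0], [0, 0.026, -0.018, 0, 0], [0, 0.026, -0.018, 0, 0], [0, 0.026, -0.018, 0, 0], [0, 0.026, -0.018, 0, 0]]

```text
time: 0.98
tool_pos: [341.0, -263.2, 223.2]
tcp_rot: [-2.776, 1.566, 2.175]
contact_force: [0.4, 0.3, 0.2]
grip_width: 29.7
```

Request:
send_rows:
  commands:
    - [[0, 0.026, -0.018, 0, 0], [0, 0.026, -0.018, 0, 0], [0, 0.026, -0.018, 0, 0], [0, 0.026, -0.018, 0, 0], [0, 0.026, -0.018, 0, 0], [0, 0.026, -0.018, 0, 0], [0, 0.026, -0.018, 0, 0], [0, 0.026, -0.018, 0, 0], [0, 0.026, -0.018, 0, 0], [0, 0.01, -0.01, 0, 0]]

```text
time: 1.82
tool_pos: [545.9, -21.8, 221.9]
tcp_rot: [-2.655, 1.564, 2.298]
contact_force: [-0.2, -0.2, -0.5]
grip_width: 0.2
```

Run:
```python
from plant import monitor, optics
import cv2,pickle
o=monitor.get_obs();print(o)
c=optics.capture("wrist");cv2.imwrite("pics/w1.png",c["color"])
pickle.dump((o,c),open("c1.pkl","wb"))
```

```text
{'time': 1.8167, 'joint_positions': array([-0.18275426,  0.38771285,  1.46861486,  0.00455081,  1.2908915 ,
        1.14594251]), 'dq': array([ 0.30424287,  0.14429894, -0.205199  , -0.02070937,  0.08627015,
        0.28937155]), 'tau': array([ -0.41223217, -45.75439811, -24.32340145,   0.22330217,
        -0.0673587 ,  -0.05511806]), 'tool_pos': array([545.85742896, -21.77482797, 221.91673782]), 'tcp_rot': array([-2.65538802,  1.56367199,  2.29783099]), 'contact_force': array([-0.19955008, -0.23183971, -0.45484246]), 'moment': array([-0.03442809,  0.021478  , -0.06880601]), 'grip_width': 0.22110139836995898}
```

View pics/w1.png

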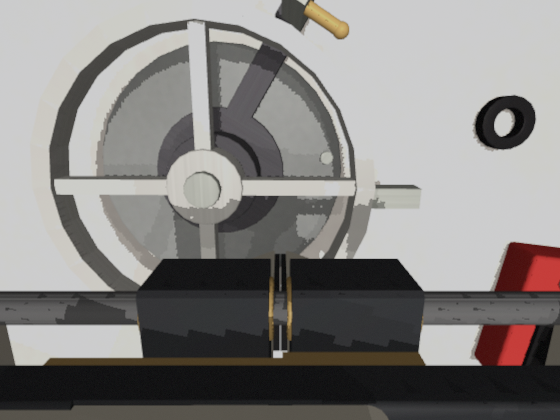

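```bash
cat >> h.py <<'E'
from scipy.spatial.transform import Rotation as Ro
def tw(o):
    M=np.eye(4);M[:3,:3]=Ro.from_euler('xyz',o["tcp_rot"]).as_matrix();M[:3,3]=o["tool_pos"];return M
E
python3 - <<'E'
import pickle
from h import *
o,c=pickle.load(open("c1.pkl","rb"));M=tw(o);print(M.round(3))
for n,p,z in [("cap",(201,190),115),("spoke+x mid of end",(355,187),102),("spoke-x end",(55,186),102),("+y end",(198,22),102),("lug tip lead edge",(420,187),103),("tip",(343,31),94),("screw@face",(308,8),94)]:
    q=ray(c,p,z,M);
    if n=="cap":h=q
    v=q-h;print(n,q.round(1),np.hypot(*v[:2]).round(1),np.arctan2(v[1],v[0]).round(3))
E
```

```text
[[-5.00000e-03  9.71000e-01  2.38000e-01  5.45857e+02]
 [ 5.00000e-03  2.39000e-01 -9.71000e-01 -2.17750e+01]
 [-1.00000e+00 -3.00000e-03 -6.00000e-03  2.21917e+02]
 [ 0.00000e+00  0.00000e+00  0.00000e+00  1.00000e+00]]
cap [547.8  41.6 115. ] 0.0 0.0
spoke+x mid of end [575.9 -73.2 102. ] 118.2 -1.331
spoke-x end [520.1 156.2 102. ] 117.9 1.808
+y end [661.8  67.6 102. ] 116.9 0.224
lug tip lead edge [ 588.2 -122.1  103. ] 168.7 -1.329
tip [682.3 -33.2  94. ] 153.8 -0.508
screw@face [690.6  -4.8  94. ] 150.1 -0.314
```

Request:
send_rows:
  commands:
    - [[0, -0.014, 0.013, 0, 0], [0.02, 0, 0.001, 0, 0], [0.03, 0, 0, 0, 0], [0.03, 0, 0, 0, 0], [0.02, 0, 0, 0, 0], [0, 0, 0, 0, 0]]

```text
time: 2.37
tool_pos: [535.2, -36.7, 118.4]
tcp_rot: [-2.844, 1.565, 2.116]
contact_force: [-0.1, -0.0, -0.2]
grip_width: 0.2
```

Request:
send_rows:
  commands:
    - [[0.014, 0, 0.001, 0, 0], [0.014, 0, 0, 0, 0], [0.007, 0, 0, 0, 0], [0, 0.004, 0, 0, 0]]

```text
time: 2.7
tool_pos: [538.5, -38.1, 84.2]
tcp_rot: [-2.659, 1.565, 2.299]
contact_force: [0.1, -0.1, 0.1]
grip_width: 0.3
```

Run:
```python
from plant import monitor, optics
import cv2
print(monitor.get_obs())
c=optics.capture("wrist");cv2.imwrite("pics/w2.png",c["color"])
c=optics.capture("side");cv2.imwrite("pics/s2.png",cv2.resize(c["color"][80:260,150:390],(800,600)))
```

```text
{'time': 2.7, 'joint_positions': array([-0.2148571 ,  0.52562515,  1.66557139,  0.00443502,  0.95539634,
        1.10694586]), 'dq': array([ 0.03824535,  0.05907594, -0.16761571,  0.00209141,  0.09001904,
        0.04294079]), 'tau': array([ -0.30005492, -47.97333598, -19.53306556,   0.06562879,
        -0.51817741,  -0.09919791]), 'tool_pos': array([538.47666055, -38.1323246 ,  84.17423099]), 'tcp_rot': array([-2.65933407,  1.56462622,  2.29947895]), 'contact_force': array([ 0.08720741, -0.14001937,  0.10980588]), 'moment': array([0.00377257, 0.03794193, 0.02798069]), 'grip_width': 0.33389419331860415}
```

View pics/w2.png

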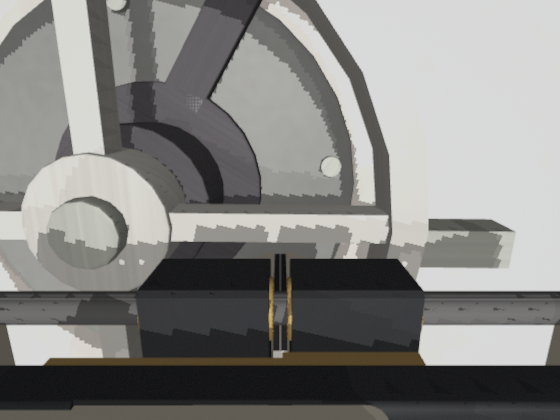

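View pics/s2.png

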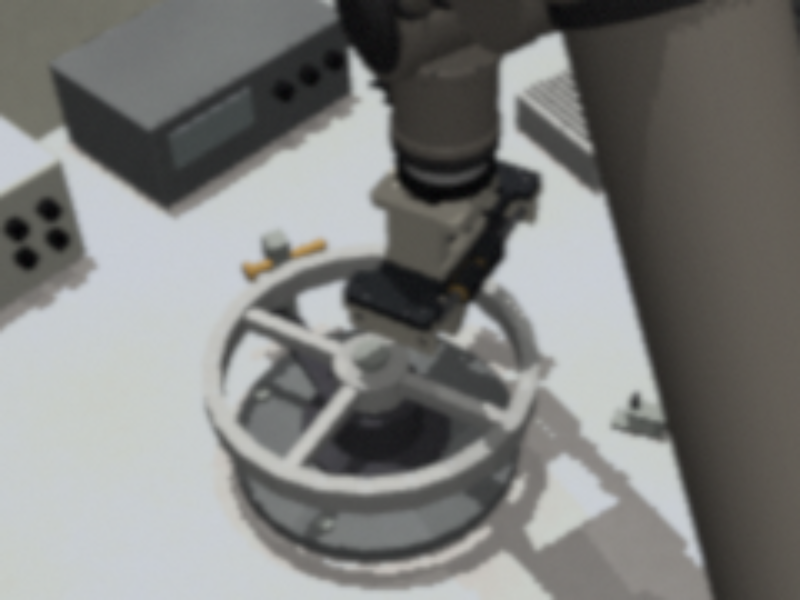

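Request:
send_rows:
  commands:
    - [[0.004, 0.005, 0, 0, 0], [0, 0.005, 0, 0, 0], [0, 0.002, 0, 0, 0], [0, 0.002, 0, 0, 0], [0, 0.002, 0, 0, 0], [0, 0.002, 0, 0, 0]]

```text
time: 3.3
tool_pos: [558.2, -34.2, 83.5]
tcp_rot: [-2.406, 1.567, 2.554]
contact_force: [-3.9, -2.4, -0.3]
grip_width: 0.8
```

Request:
send_rows:
  commands:
    - [[0.001, 0.003, 0, -2.3, 0], [0.001, 0.003, 0, -2.3, 0], [0, 0.003, 0, -2.3, 0], [0, 0.003, 0, -2.3, 0], [0, 0.003, 0, -2.3, 0]]

```text
time: 3.72
tool_pos: [573.4, -30.3, 82.6]
tcp_rot: [-2.02, 1.568, -3.134]
contact_force: [-2.0, -3.0, -1.9]
grip_width: 0.3
```

```bash
cat > st.py <<'E'
from plant import monitor
from h import *
o=monitor.get_obs();M=tw(o);H=np.array([548,41.5])
v=o["tool_pos"][:2]-H;a=np.arctan2(v[1],v[0])
ty=M[:2,1];F=o["contact_force"]
tz=np.arctan2(M[1,2],M[0,2])
r=np.hypot(*v);t=np.array([-np.sin(a),np.cos(a)])
print("t",round(o["time"],2),"r",r.round(1),"ang",a.round(3),"spoke~",(a+np.arcsin(15.5/r)).round(3),"toolz ang",tz.round(3),"z",o["tool_pos"][2].round(1),"F",F.round(1),"Ftan",(F[:2]@t).round(2),"Frad",(F[:2]@v/r).round(2), "|F|",np.linalg.norm(F).round(1))
E
python3 st.py
```

```text
t 3.72 r 76.1 ang -1.231 spoke~ -1.026 toolz ang -1.114 z 82.6 F [-2.  -3.  -1.9] Ftan -2.88 Frad 2.14 |F| 4.1
```

Request:
send_rows:
  commands:
    - [[0.001, 0.003, 0, -2.3, 0], [0.001, 0.003, 0, -2.3, 0], [0, 0.003, 0, -2.3, 0], [0, 0.003, 0, -2.3, 0], [0, 0.003, 0, -2.3, 0]]

```text
time: 4.13
tool_pos: [587.8, -23.5, 81.6]
tcp_rot: [-1.243, 1.568, -2.145]
contact_force: [-2.4, -3.7, -1.9]
grip_width: 0.3
```

```bash
python3 st.py
python3 - <<'E'
from plant import monitor, optics
import cv2
c=optics.capture("wrist");cv2.imwrite("pics/w3.png",c["color"])
c=optics.capture("top");cv2.imwrite("pics/t3.png",cv2.resize(c["color"][110:250,225:365],(600,600)))
E
```

```text
t 4.13 r 76.2 ang -1.022 spoke~ -0.817 toolz ang -0.903 z 81.6 F [-2.4 -3.7 -1.9] Ftan -3.98 Frad 1.89 |F| 4.8
```

View pics/w3.png

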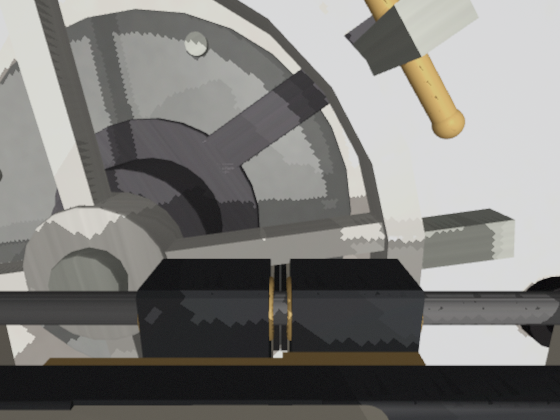

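View pics/t3.png

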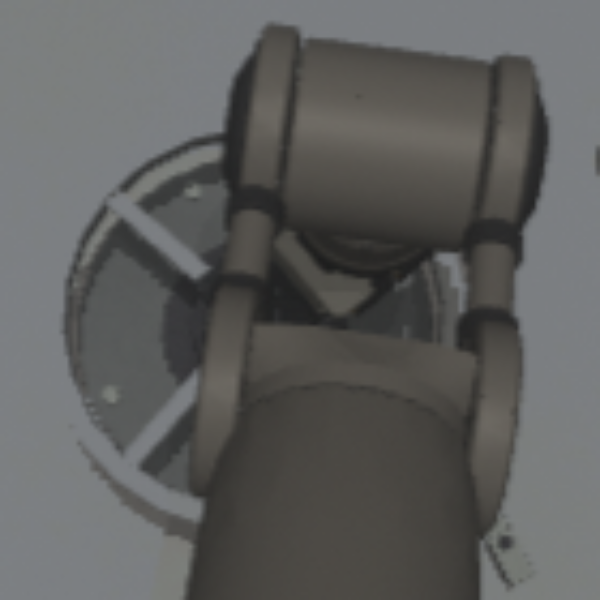

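Request:
send_rows:
  commands:
    - [[0.001, 0.003, 0, -3.2, 0], [0.001, 0.003, 0, -3.2, 0], [0, 0.003, 0, -3.2, 0], [0, 0.0025, 0, -3.2, 0], [0, 0.002, 0, -2, 0]]

```text
time: 4.65
tool_pos: [599.7, -15.7, 81.6]
tcp_rot: [-0.217, 1.565, -0.86]
contact_force: [-1.9, -3.0, -2.6]
grip_width: 0.4
```

```bash
python3 st.py
python3 - <<'E'
from plant import monitor, optics
import cv2
c=optics.capture("wrist");cv2.imwrite("pics/w4.png",c["color"])
E
```

```text
t 4.65 r 77.1 ang -0.835 spoke~ -0.633 toolz ang -0.643 z 81.6 F [-1.9 -3.  -2.6] Ftan -3.39 Frad 0.92 |F| 4.4
```

View pics/w4.png

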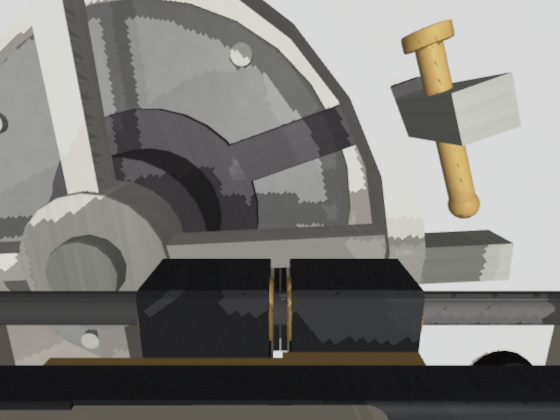

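Request:
send_rows:
  commands:
    - [[0, 0.001, 0, -0.7, 0], [0, 0.001, 0, -0.7, 0], [0, 0.001, 0, -0.7, 0]]

```text
time: 4.95
tool_pos: [601.7, -13.6, 81.7]
tcp_rot: [-0.264, 1.564, -0.871]
contact_force: [-0.6, -2.7, -1.7]
grip_width: 0.4
```

```bash
python3 st.py
```

```text
t 4.95 r 77.0 ang -0.798 spoke~ -0.596 toolz ang -0.607 z 81.7 F [-0.6 -2.7 -1.7] Ftan -2.33 Frad 1.48 |F| 3.3
```

Request:
send_rows:
  commands:
    - [[0, 0.001, 0, -0.7, 0], [0, 0.001, 0, -0.7, 0], [0, 0.001, 0, -0.7, 0]]

```text
time: 5.2
tool_pos: [603.3, -12.2, 81.7]
tcp_rot: [-0.504, 1.562, -1.073]
contact_force: [-4.9, -8.3, -0.1]
grip_width: 0.7
```

```bash
python3 st.py
python3 - <<'E'
from plant import monitor, optics
import cv2
c=optics.capture("wrist");cv2.imwrite("pics/w5.png",c["color"])
E
```

```text
t 5.2 r 77.1 ang -0.771 spoke~ -0.569 toolz ang -0.569 z 81.7 F [-4.9 -8.3 -0.1] Ftan -9.32 Frad 2.25 |F| 9.6
```

View pics/w5.png

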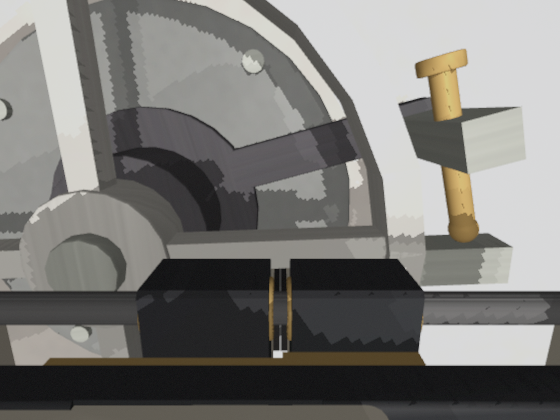

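Request:
send_rows:
  commands:
    - [[0, 0.0007, 0, 0, 0]]

```text
time: 5.33
tool_pos: [603.3, -12.3, 81.7]
tcp_rot: [-0.676, 1.562, -1.244]
contact_force: [-3.4, -6.1, -0.2]
grip_width: 0.5
```

```bash
python3 st.py
```

```text
t 5.33 r 77.1 ang -0.772 spoke~ -0.569 toolz ang -0.567 z 81.7 F [-3.4 -6.1 -0.2] Ftan -6.77 Frad 1.78 |F| 7.0
```

Request:
send_rows:
  commands:
    - [[0, 0.001, 0, 0, 0], [0, 0.0012, 0, 0, 0]]

```text
time: 5.5
tool_pos: [603.3, -12.3, 81.7]
tcp_rot: [-1.011, 1.559, -1.578]
contact_force: [-4.5, -8.5, 0.9]
grip_width: 0.9
```

```bash
python3 st.py
```

```text
t 5.5 r 77.1 ang -0.772 spoke~ -0.569 toolz ang -0.566 z 81.7 F [-4.5 -8.5  0.9] Ftan -9.24 Frad 2.71 |F| 9.7
```

Request:
send_rows:
  commands:
    - [[0, 0.0014, 0, 0, 0], [0, 0.0015, 0, 0, 0]]

```text
time: 5.67
tool_pos: [603.2, -12.3, 81.7]
tcp_rot: [-1.262, 1.555, -1.827]
contact_force: [-4.6, -8.1, 1.1]
grip_width: 0.5
```

```bash
python3 st.py
```

```text
t 5.67 r 77.1 ang -0.772 spoke~ -0.57 toolz ang -0.565 z 81.7 F [-4.6 -8.1  1.1] Ftan -9.05 Frad 2.33 |F| 9.4
```

Request:
send_rows:
  commands:
    - [[0, 0.0017, 0, 0, 0], [0, 0.0018, 0, 0, 0]]

```text
time: 5.83
tool_pos: [603.2, -12.3, 81.8]
tcp_rot: [-1.418, 1.549, -1.982]
contact_force: [-5.0, -9.3, 1.8]
grip_width: 0.3
```

```bash
python3 st.py
```

```text
t 5.83 r 77.1 ang -0.773 spoke~ -0.571 toolz ang -0.564 z 81.8 F [-5.  -9.3  1.8] Ftan -10.18 Frad 2.88 |F| 10.7
```

Request:
send_rows:
  commands:
    - [[0, 0.002, 0, 0, 0], [0, 0.0021, 0, 0, 0]]

```text
time: 6.0
tool_pos: [603.2, -12.4, 81.9]
tcp_rot: [-1.519, 1.542, -2.082]
contact_force: [-6.9, -9.8, 1.8]
grip_width: 0.6
```

```bash
python3 st.py
```

```text
t 6.0 r 77.1 ang -0.774 spoke~ -0.571 toolz ang -0.563 z 81.9 F [-6.9 -9.8  1.8] Ftan -11.82 Frad 1.96 |F| 12.1
```

Request:
send_rows:
  commands:
    - [[0, 0.0021, 0, 0, 0], [0, 0.0022, 0, 0, 0], [0, 0.0022, 0, 0, 0]]

```text
time: 6.25
tool_pos: [603.0, -12.5, 81.9]
tcp_rot: [-1.608, 1.53, -2.17]
contact_force: [-6.3, -10.9, 1.5]
grip_width: 0.5
```

```bash
python3 st.py
```

```text
t 6.25 r 77.1 ang -0.777 spoke~ -0.574 toolz ang -0.562 z 81.9 F [ -6.3 -10.9   1.5] Ftan -12.16 Frad 3.18 |F| 12.7
```

Request:
send_rows:
  commands:
    - [[0, 0.0022, 0, 0, 0], [0, 0.0022, 0, 0, 0], [0, 0.0022, 0, 0, 0]]

```text
time: 6.5
tool_pos: [602.8, -12.7, 82.0]
tcp_rot: [-1.658, 1.517, -2.218]
contact_force: [-5.7, -10.7, 1.2]
grip_width: 0.1
```

```bash
python3 st.py
```

```text
t 6.5 r 77.1 ang -0.779 spoke~ -0.577 toolz ang -0.561 z 82.0 F [ -5.7 -10.7   1.2] Ftan -11.6 Frad 3.45 |F| 12.2
```

Request:
send_rows:
  commands:
    - [[0, 0.0023, 0, 0, 0], [0, 0.0024, 0, 0, 0], [0, 0.0024, 0, 0, 0], [0, 0.0024, 0, 0, 0]]

```text
time: 6.83
tool_pos: [602.7, -12.9, 82.2]
tcp_rot: [-1.698, 1.5, -2.257]
contact_force: [-7.0, -10.9, 3.1]
grip_width: 0.1
```

```bash
python3 st.py
```

```text
t 6.83 r 77.1 ang -0.783 spoke~ -0.58 toolz ang -0.56 z 82.2 F [ -7.  -10.9   3.1] Ftan -12.66 Frad 2.71 |F| 13.3
```

Request:
send_rows:
  commands:
    - [[0, 0.0012, 0, 0, 0], [0, 0.0004, 0, 0, 0], [0, -0.001, 0, 0, 0], [0, -0.003, 0, 0, 0], [0, -0.006, 0, 0, 0], [0, -0.008, 0, 0, 0], [0, -0.004, 0, 0, 0]]

```text
time: 7.42
tool_pos: [592.2, -30.3, 85.0]
tcp_rot: [-1.675, 1.502, -2.233]
contact_force: [-0.4, 0.6, 0.9]
grip_width: 0.5
```

```bash
python3 st.py;  python3 - <<'E'
from plant import monitor, optics
import cv2
from h import *
print(tw(monitor.get_obs()).round(3))
c=optics.capture("wrist");cv2.imwrite("pics/w6.png",c["color"])
E
```

```text
t 7.42 r 84.3 ang -1.019 spoke~ -0.834 toolz ang -0.558 z 85.0 F [-0.4  0.6  0.9] Ftan -0.07 Frad -0.74 |F| 1.2
[[-4.20000e-02  5.28000e-01  8.48000e-01  5.92214e+02]
 [-5.40000e-02  8.47000e-01 -5.29000e-01 -3.03130e+01]
 [-9.98000e-01 -6.80000e-02 -7.00000e-03  8.50230e+01]
 [ 0.00000e+00  0.00000e+00  0.00000e+00  1.00000e+00]]
```

View pics/w6.png

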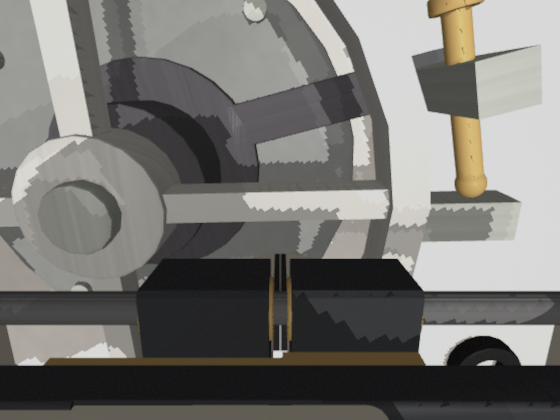

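Request:
send_rows:
  commands:
    - [[-0.01, -0.001, 0, 0, 0], [-0.02, -0.002, 0, 0, 0], [-0.03, -0.002, 0, 0, 0], [-0.03, -0.002, 0, 0, 0], [-0.03, -0.002, 0, 0, 0], [-0.03, 0, 0, 0, 0]]

```text
time: 7.97
tool_pos: [589.5, -30.7, 237.4]
tcp_rot: [-1.85, 1.495, -2.409]
contact_force: [1.5, -0.1, -0.5]
grip_width: 0.5
```

Run:
```python
from plant import monitor, optics
import cv2
from h import *
o=monitor.get_obs();M=tw(o);print(o["time"],M.round(3),o["joint_positions"].round(2))
P=np.array([431.8,-338,110]);print("delta tool mm",(M[:3,:3].T@(P-o["tool_pos"])).round(1), P-o["tool_pos"])
```

```text
7.9667 [[-5.60000e-02  5.29000e-01  8.47000e-01  5.89522e+02]
 [-5.10000e-02  8.46000e-01 -5.31000e-01 -3.07080e+01]
 [-9.97000e-01 -7.30000e-02 -2.10000e-02  2.37449e+02]
 [ 0.00000e+00  0.00000e+00  0.00000e+00  1.00000e+00]] [-0.15  0.49  1.26 -0.06  1.44  0.42]
delta tool mm [ 151.5 -334.    32.4] [-157.72165367 -307.29175063 -127.44945009]
```

Request:
send_rows:
  commands:
    - [[0.003, -0.033, 0.003, 0, 0], [0.003, -0.033, 0.003, 0, 0], [0.003, -0.033, 0.003, 0, 0], [0.003, -0.033, 0.003, 0, 0], [0.003, -0.033, 0.003, 0, 0], [0.003, -0.033, 0.003, 0, 0], [0.003, -0.033, 0.003, 0, 0], [0.003, -0.033, 0.003, 0, 0], [0.003, -0.02, 0.003, 0, 0], [0.003, -0.005, 0.003, 0, 0]]

```text
time: 8.8
tool_pos: [461.6, -301.3, 246.9]
tcp_rot: [-1.402, 1.507, -1.954]
contact_force: [0.5, -0.3, 0.5]
grip_width: 0.6
```

Request:
send_rows:
  commands:
    - [[0, 0, 0, -6.3, 0], [0, 0, 0, -6.3, 0], [0, 0, 0, -6.3, 0], [0, 0, 0, -6.3, 0], [0, 0, 0, -6.3, 0], [0, 0, 0, -6.3, 0], [0, 0, 0, 0, 0]]

```text
time: 9.38
tool_pos: [462.9, -300.7, 250.5]
tcp_rot: [-2.018, 1.508, -1.883]
contact_force: [-0.7, 0.1, 0.5]
grip_width: 0.3
```

Run:
```python
from plant import monitor, optics
import cv2,pickle
from h import *
o=monitor.get_obs();M=tw(o);print(o["time"],M.round(3),o["joint_positions"].round(2),o["contact_force"])
P=np.array([431.8,-338,110]);print("delta tool mm",(M[:3,:3].T@(P-o["tool_pos"])).round(1))
c=optics.capture("wrist");cv2.imwrite("pics/w7.png",c["color"])
pickle.dump((o,c),open("c7.pkl","wb"))
c=optics.capture("top");pickle.dump((o,c),open("c7t.pkl","wb"));cv2.imwrite("pics/t7.png",cv2.resize(c["color"][110:250,225:365],(600,600)))
```

```text
9.3833 [[-1.90000e-02 -1.35000e-01  9.91000e-01  4.62916e+02]
 [-5.90000e-02  9.89000e-01  1.33000e-01 -3.00723e+02]
 [-9.98000e-01 -5.60000e-02 -2.70000e-02  2.50537e+02]
 [ 0.00000e+00  0.00000e+00  0.00000e+00  1.00000e+00]] [-0.68  0.37  1.42 -0.06  1.33 -0.8 ] [-0.71197324  0.07581694  0.50872109]
delta tool mm [143.1 -24.8 -32. ]
```

View pics/w7.png

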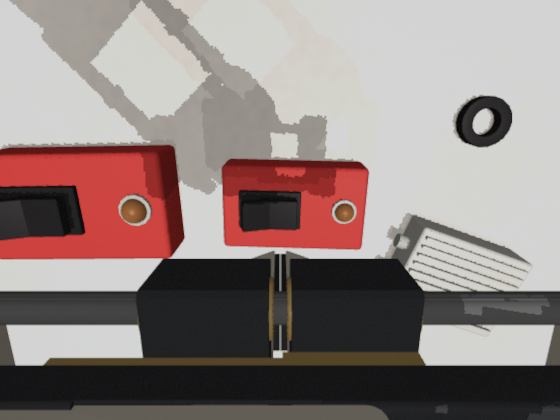

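View pics/t7.png

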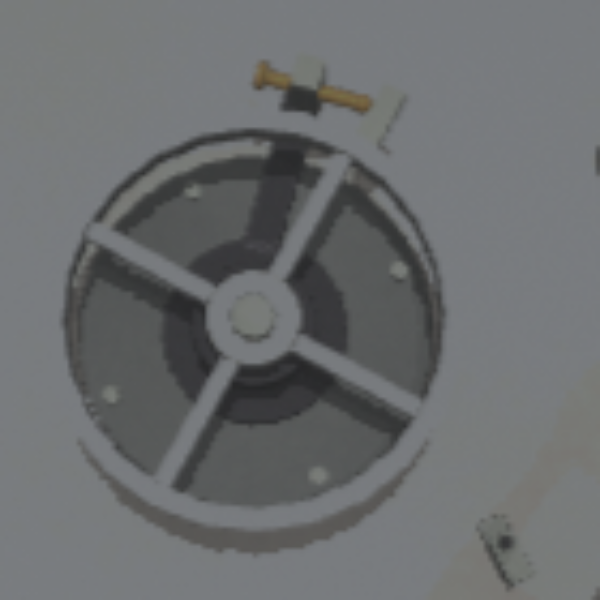

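Run:
```python
import pickle
from h import *
o,c=pickle.load(open("c7.pkl","rb"));M=tw(o)
for n,p,z in [("TL",(224,172),45),("TR",(367,170),45),("BR",(363,248),45),("BL",(223,246),45),("dome",(345,211),57),("rock far raised end top",(242,202),73),("rock raised end bot",(246,230),73),("rock right",(300,212),63)]:
    print(n,ray(c,p,z,M).round(1))
im=c["color"].copy()
cv2.imwrite("pics/w7z.png",cv2.resize(im[150:260,210:380],(780,505),interpolation=cv2.INTER_CUBIC))
```

```text
TL [ 400.2 -304.    45. ]
TR [ 543.1 -281.9   45. ]
BR [ 556.8 -366.3   45. ]
BL [ 406. -386.   45.]
dome [ 527.1 -324.    57. ]
rock far raised end top [ 424.3 -324.2   73. ]
rock raised end bot [ 431.1 -352.5   73. ]
rock right [ 481.9 -329.6   63. ]
```

View pics/w7z.png

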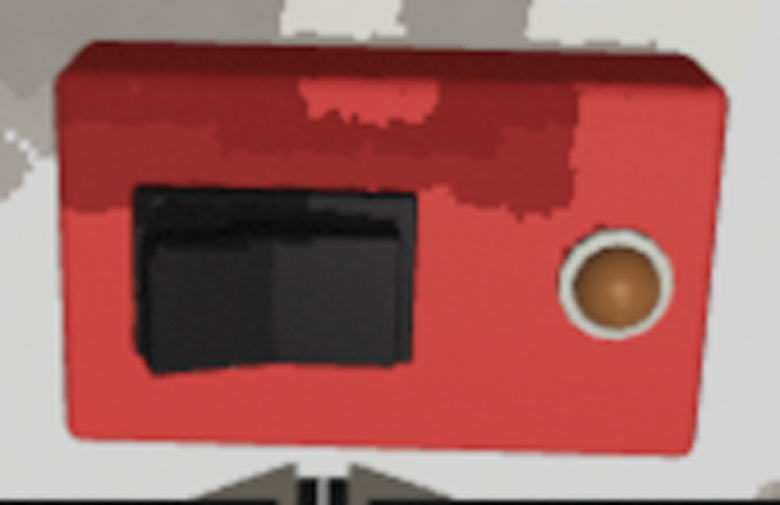

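Run:
```python
import pickle
from h import *
o,c=pickle.load(open("c7.pkl","rb"));M=tw(o)
for p,z in [((195,305),73),((273,300),63.5)]:
    print(ray(c,(210+p[0]/4.588,150+p[1]/4.59),z,M).round(1))
for P in [(432,-339,115)]: print((M[:3,:3].T@(np.array(P)-o["tool_pos"])).round(1))
```

```text
[ 435.9 -337.4   73. ]
[ 452.1 -337.3   63.5]
[138.1 -26.1 -32.1]
```

Request:
send_rows:
  commands:
    - [[0.01, -0.013, -0.016, 0, 0], [0.01, -0.013, -0.016, 0, 0], [0.03, 0, 0, 0, 0], [0.03, 0, 0, 0, 0], [0.03, 0, 0, 0, 0], [0.015, 0, 0, 0, 0], [0, 0, 0, 0, 0]]

```text
time: 10.07
tool_pos: [434.7, -339.2, 127.6]
tcp_rot: [-1.837, 1.505, -1.733]
contact_force: [-0.5, -0.3, -0.0]
grip_width: 0.5
```

Run:
```python
from plant import monitor, optics
from h import *
o=monitor.get_obs();M=tw(o);print(o["time"],o["tool_pos"],o["contact_force"])
for P in [(432,-339,80),(431,-339,60)]: print((M[:3,:3].T@(np.array(P)-o["tool_pos"])).round(1))
```

```text
10.0667 [ 434.65038446 -339.20628129  127.6424289 ] [-0.45960114 -0.25436967 -0.04826327]
[47.6  3.5 -1.8]
[67.5  4.9 -2.4]
```

Request:
send_rows:
  commands:
    - [[0.016, 0.001, -0.001, 0, 0], [0.016, 0.001, -0.001, 0, 0], [0.01, 0.001, 0, 0, 0], [0.002, 0, 0, 0, 0], [0, 0, 0, 0, 0]]

```text
time: 10.48
tool_pos: [434.3, -339.8, 85.6]
tcp_rot: [-1.773, 1.503, -1.68]
contact_force: [0.8, 0.2, 0.2]
grip_width: 0.8
```

Run:
```python
from plant import monitor, optics
from h import *
import cv2
o=monitor.get_obs();M=tw(o);print(o["time"],o["tool_pos"],o["contact_force"])
c=optics.capture("wrist");cv2.imwrite("pics/w8.png",c["color"])
```

```text
10.4833 [ 434.26791157 -339.83704714   85.59135405] [0.75483413 0.23047745 0.20377835]
```

View pics/w8.png

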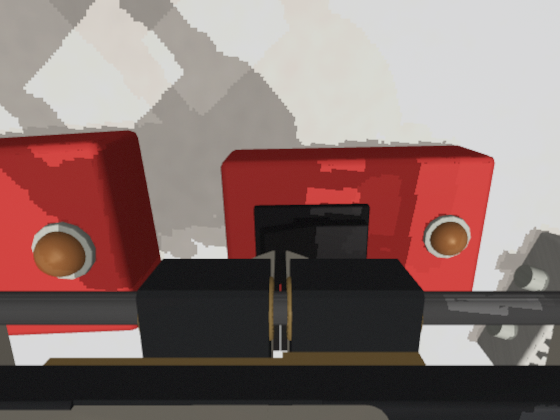

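Request:
send_rows:
  commands:
    - [[0.004, 0, -0.003, 0, 0], [0.004, 0, 0, 0, 0], [0.003, 0, 0, 0, 0], [0.002, 0, 0, 0, 0], [0.002, 0, 0, 0, 0]]

```text
time: 10.95
tool_pos: [432.9, -342.9, 73.8]
tcp_rot: [-1.691, 1.498, -1.599]
contact_force: [-0.6, 0.4, 2.9]
grip_width: 0.5
```

Request:
send_rows:
  commands:
    - [[0.002, 0.001, 0, 0, 0], [0.002, 0.001, 0, 0, 0], [0.002, 0.0005, 0, 0, 0], [0.002, 0, 0, 0, 0]]

```text
time: 11.28
tool_pos: [432.8, -342.1, 66.4]
tcp_rot: [-1.678, 1.495, -1.585]
contact_force: [-3.6, 0.1, 12.8]
grip_width: 0.4
```

Request:
send_rows:
  commands:
    - [[0.0015, 0, 0, 0, 0], [0.0015, 0, 0, 0, 0], [0.0015, 0, 0, 0, 0], [0.0015, 0, 0, 0, 0]]

```text
time: 11.62
tool_pos: [432.8, -342.2, 66.3]
tcp_rot: [-1.661, 1.493, -1.568]
contact_force: [-4.8, 3.7, 16.3]
grip_width: 0.5
```

Hard stop at 66.3 mm, as specified for "on". Lifting off.

Request:
send_rows:
  commands:
    - [[-0.003, 0, 0, 0, 0], [-0.008, 0, 0, 0, 0], [-0.02, 0, 0, 0, 0], [-0.03, 0, 0, 0, 0], [-0.03, 0, 0, 0, 0], [-0.03, 0, 0, 0, 0], [-0.03, 0, 0, 0, 0], [0, 0, 0, 0, 0], [0, 0, 0, 0, 0]]

```text
time: 12.37
tool_pos: [432.3, -327.2, 222.4]
tcp_rot: [-1.704, 1.5, -1.611]
contact_force: [-1.0, 0.3, 0.1]
grip_width: 0.3
```

Run:
```python
from plant import monitor, optics
from h import *
import cv2
o=monitor.get_obs();print(o["time"],o["tool_pos"],o["contact_force"])
c=optics.capture("wrist");cv2.imwrite("pics/w9.png",c["color"])
c=optics.capture("top");cv2.imwrite("pics/t9.png",cv2.resize(c["color"][100:250,225:425],(800,600)))
```

```text
12.3667 [ 432.30143697 -327.24411738  222.36059101] [-0.97532328  0.34330427  0.06461936]
```

View pics/w9.png

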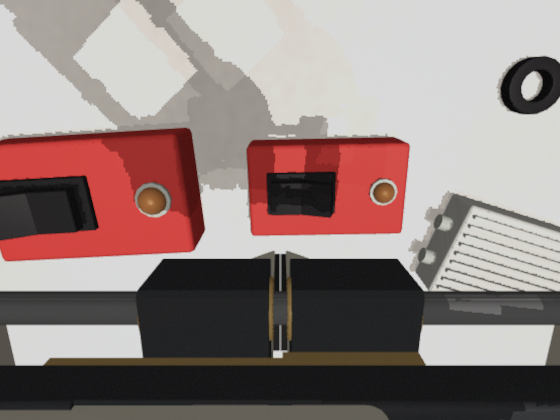

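View pics/t9.png

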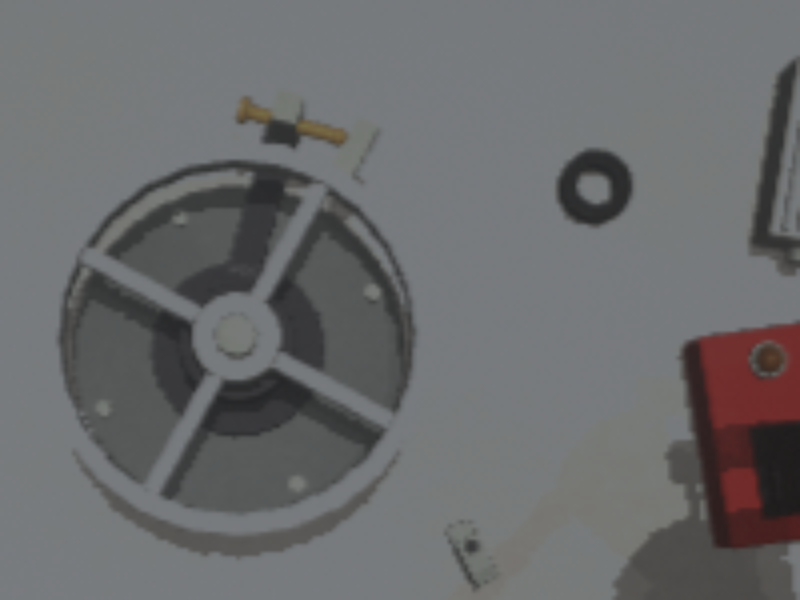

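```bash
python3 -c "
from plant import monitor, close_job
print(monitor.get_obs()['dq'].round(4));print(close_job())"
```

```text
[-0.0016  0.0225  0.0259 -0.0003 -0.0027  0.0006]
the job is handed in; nothing more can be done
None
```

I finished both steps and handed the job in at about 12.4 s of robot time. No verdict was reported.

- **Wheel:** I pushed the +x spoke about 0.76 rad counter-clockwise at a 77 mm radius until the lug met the screw. I held it there at 11.6–12.7 N tangential for about 0.85 s. The highest force reading was 13.3 N, taken only at the end of each move. I then eased off and backed straight away from the spoke. In the later top views the lug is still on the screw tip, unchanged.
- **Rocker:** I pressed the raised half of the smaller panel's rocker down to a hard stop. The fingertip was then at 66.3 mm, against the given 66 mm for "on", with 16 N upward on the tool. The last wrist view shows the rocker's shape changed, as expected when it is on.
- **Bystanders:** I saw no contact with them, and those still visible in the last view look unmoved. I did not measure their positions again.

**Not confirmed:**
- The force left between lug and screw cannot be read directly. The pictures show them touching, but they do not prove it is above 0.4 N.
- The force on the screw during the hold is an estimate: about 4.6–5 N, worked out from the push and the bearing drag.
- The tool had tilted about 4° during the push and stayed that way. It landed 1–4 mm to the side of my estimated press point, but still on the rocker.

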